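# Unhitch the trailer drawbar from the tow ball and hold it up

## Robot

A 7-joint arm with a two-finger parallel gripper is mounted at the origin on the work surface. World frame = base frame: x ahead of the robot, y to its left, z up, the work surface at z = 0. Lengths are in m, angles in rad, forces in N, time in s.
With the tool pointing down it reaches from about 0.4 to 0.875 m from the base axis. Payload 6.5 kg.
Tool frame: the origin (TCP) lies midway between the tips of the shut fingers; the grasp point (between the pads) lies 19 mm behind it; x points along the fingers, y is the direction in which the jaws open and shut, and the axes are right-handed (so a half turn about x gives the same grasp; the last joint's range is limited). The gripper opens to 88 mm and grips with 3 to 60 N. Pads are 18 mm wide; open, the fingers measure 123 mm over their backs; the gripper's body (75 mm by 187 mm) begins 45 mm behind the grasp point.
Start: joints at [-1.412, 0.536, -0.004, 1.538, 0.003, 1.067, -0.071], TCP at [0.145, 0.634, 0.239] pointing down, gripper open.
Joint ranges: [-2.7, 2.7], [-0.37, 2.16], [-1.27, 1.26], [0.24, 2.4], [-1.31, 4.45], [0.19, 1.91], [-2.76, 2.76]. Speed limits (rad/s): [2.39, 2.39, 3.14, 3.14, 3.14, 3.14, 3.14].

## Interface

Orientations are given as a unit quaternion [w, x, y, z].
In Python, from rig import ctrl, eyes, order gives the robot as it stands.
- The arm moves only by the tool jog_arm, never from a script. Its argument "increments" is one flat list of numbers, 6 for each row, row after row: the shift along the world's x, y, z scaled (see below), then the turn, a rotation vector about the world's x, y, z scaled (see below). In form: [dx, dy, dz, wx, wy, wz, dx, dy, dz, wx, wy, wz, ...]. A call has exactly 10 rows; each row is the pose to reach, as a shift and turn from the pose commanded when the call began; what a row does not reach only later rows make up. The controller multiplies each number of a shift by 1 m and each number of a turn by pi/2 rad. A row lasts 1/12 s, in which the tool goes at most 41.7 mm and 7.16 degrees, less where a joint would pass 70% of its speed; a pose out of reach is approached as far as the arm can. A call with a number of a shift or a turn outside -1 to 1 is refused whole. A call with a gripper value outside its range is refused whole. "hand" is the opening, from 0 (shut) to 1 (fully open), set as the call begins (left out, the last holds). The fingers move at their own pace and stop on an object; the grip force is fixed at half the most. Time passes only in rows, so rows that repeat a pose let the fingers close, or fill a call up. It gives the time, the measured TCP pose, the force and the opening at its end, in the units of the state.
- ctrl.observe(): the state, without advancing time (a new reading comes with each control period).
- eyes.camera(name): name is "scene" or "side" or "wrist"; returns a dict with "image" (384x512x3 uint8, blue, green, red), "depth" (384x512 float32, m along the optical axis (not along the pixel's ray), 0 where there is no reading), "fovy" (degrees; the focal length in pixels is half the picture's height over the tangent of half this angle, whatever the lens; pixels are square), "cx", "cy" (the principal point, pixels), "D" ([k1, k2, p1, p2, k3] as OpenCV has them; the pictures are not rectified), "rvec" (rotation vector, rad) and "tvec" (3), from world to camera coordinates, as OpenCV has them; the wrist camera has in their place "mount" (4x4, takes a point from camera to tool coordinates, whose origin is the TCP and whose axes are the tool frame's). Camera axes: x right, y down, z forward; pixel columns grow to the right and rows downward; lengths in m; the calibration is good to about 2 mm. A picture is of the moment at which its call begins: read the wrist's pose just before it.
- order.sign_off(): hands the job in, once; it reports no verdict.
The state is a dict: "time_s": time; "q": joint angles; "qvel": joint speeds; "effort": joint torques, N m; "tool_pos": TCP position; "ee_rot": TCP orientation; "wrist_force": force on the tool from outside, world axes, zero at the start; "moment": the same for the moment, N m; "finger_gap": finger opening in m.
Only numpy, scipy, OpenCV 4.12 (cv2) and the standard library are available. Lean on these libraries where they do the work, as an engineer would, in place of code of your own. Each camera call takes 0.05 s, during which the arm holds its last target.

## Task

The tow ball is due for greasing, so unhitch the trailer's drawbar: lift the red keeper link up off the latch knob and the fixed peg and lay it flat in the blue parts tray (do not drop it in), then pull the black latch knob sideways against its spring and, with the latch open, lift the coupler off the ball. Finish while still holding the drawbar up and steady by that knob, with at least 3 cm of clear air between the top of the ball and the mouth of the coupler, and do not disturb the other things on the bench.

Things in the scene. Friction and masses are not known exactly. Their poses are not given: they have to be found in the camera images.
- hitch: fixed hitch set-up: a 50 mm tow ball on a grey ball mount (nearer the robot) and the green cross tube of the trailer's nose with a clevis. Origin on the bench under the ball's centre, which is 108 mm up. x points from the ball along the lowered drawbar; 300 mm along it, 108 mm up, is the clevis bolt, parallel to y. y: left of that, the side to which the latch opens. It never moves
- ball_top (a point): top of the tow ball, 133 mm above the bench; axes as the hitch's
- coupler (a point): aluminium coupler at the free end of the green drawbar: a 68 mm cup over the ball, on it a guide block 36 mm (x) by 68 mm (y from -48 to +20 mm), its flat top 47 mm above this point, the ball's centre in the cup (108 mm up when lowered). x to the hinge, y to the latch's opening side; when lifted it swings about the clevis bolt, tilting towards it (up to 0.6 rad)
- cup_mouth (a point): centre of the cup's open mouth, 14 mm below the coupler point (39 mm below the ball's top when lowered). With the latch shut the coupler can rise only about 1.5 mm, a tooth then catches under the ball. Lifting the drawbar by the knob takes 5 to 10 N; let go, it falls back by its own weight
- fixed_peg (a point): top of the fixed steel peg on the guide block: 14 mm diameter, 13 mm high, in the coupler's frame at (0, -30, 60) mm
- latch (a joint): pull of the spring latch along the coupler's +y, m: 0 shut, stop at 0.018 (fully open). The tooth is clear of the ball only from 0.0135 on. The spring pushes it shut with about 5 N at 0 and 9 N at the stop; let go, it springs shut. With the keeper link on, it moves only about 5 mm
- knob: the latch's black upright knob, 18 mm diameter; origin on its axis at mid grip, 11 mm below its top, 26 mm above the latch slide, 23 mm above the guide block's top; with the latch shut at (0, 30, 70) mm in the coupler's frame. One grip on it does both: drawn to the coupler's +y it opens the latch, and lifted it raises the drawbar. Axes as the coupler's
- keeper: loose red keeper link, an oblong ring of 8 mm round bar, 96 (y) by 40 mm (x) outside, 80 by 24 mm inside, 90 g; origin at the centre of its underside, z up. It lies on the guide block round knob and peg, long axis along the coupler's y; it comes off over the knob's top, 34 mm above the block. Its straight sides overhang the block by 2 mm each and can be gripped across from above
- tray: blue open parts tray fixed to the bench, 130 mm (its x) by 170 mm (its y), 22 mm high, walls and floor 4 mm; origin under its centre, on the bench. It can stand on either side of the hitch; the orange box with compartments on the other side is not it
- organiser: orange compartment box with screws, 130 by 170 by 45 mm, fixed; origin under its centre. Leave it be
- spanner: steel spanner, 190 mm, a bystander; origin under its middle
- grease_jar: white jar with red lid, 68 mm diameter, 62 mm high, a bystander; origin at its underside
- oil_bottle: blue bottle, 52 mm diameter, 150 mm high, a bystander; origin at its underside
- ball_cap: yellow plastic dome-shaped cap for the tow ball, 62 mm diameter, 50 mm high, a bystander; origin at its underside
- spare_ball: spare steel tow ball standing on its flange, 50 mm diameter, 69 mm high, a bystander; origin at its underside
- grease_brush: brush with wooden handle, 180 mm, a bystander; origin under its middle
Mind the look-alikes: they are no part of the job. There is more than one size of the keeper; the job needs the smaller. Of the things that look like the tray, take the one that is farthest to the robot's left at the start.

How it is judged:
By the outcome, as a careful person would: the job done as asked, in the order asked, and still so for the second after the job is handed in, while the arm keeps its last pose, push and grip.
It also fails if it takes over 67 s, if anything falls off the work surface, if the arm or the gripper's body presses on something with over 40 N, if the wrist force passes 120 N, or if a joint passes its speed limit or range.

## Working session

There is one attempt and no reset: what is moved stays moved. The work goes in short steps, Python scripts to look and compute and a tool call to move; the robot and the scene stay as the last step left them, time stands still between calls to the robot, and variables do not carry over. Pictures are saved under pics/ and viewed, and the job is handed in when it is done.

Besides the shell and the picture viewer there is one more tool, called after ">>>" by a JSON object that holds its "name" and its "arguments". jog_arm: Moves the arm, as the interface text tells. Shifts and turns lie within -1 to 1; 1 stands for 1 m of shift or pi/2 rad of turn. Its arguments: {"type":"object","properties":{"increments":{"type":"array","items":{"type":"number"}},"hand":{"type":"number"}},"required":["increments"]}

```bash
ls; mkdir -p pics
cat > h.py <<'E'
import numpy as np, cv2, pickle
from rig import ctrl, eyes, order
from scipy.spatial.transform import Rotation as R
def shot(name, tag):
    s=ctrl.observe(); c=eyes.camera(name)
    c=dict(c); c['state']=s
    if 'mount' in c:
        q=s['ee_rot']; T=np.eye(4); T[:3,:3]=R.from_quat([q[1],q[2],q[3],q[0]]).as_matrix(); T[:3,3]=s['tool_pos']
        c['c2w']=T@np.array(c['mount'])
    else:
        Rm=cv2.Rodrigues(np.array(c['rvec'],float))[0]; T=np.eye(4); T[:3,:3]=Rm.T; T[:3,3]=-Rm.T@np.array(c['tvec'],float).ravel(); c['c2w']=T
    cv2.imwrite(f'pics/{tag}.png',c['image']); pickle.dump(c,open(f'pics/{tag}.pkl','wb')); return c
def load(tag): return pickle.load(open(f'pics/{tag}.pkl','rb'))
def K(c):
    f=c['image'].shape[0]/2/np.tan(np.radians(c['fovy'])/2); return np.array([[f,0,c['cx']],[0,f,c['cy']],[0,0,1]])
def rays(c,uv):
    n=cv2.undistortPoints(np.array(uv,float).reshape(-1,1,2),K(c),np.array(c['D'],float)).reshape(-1,2)
    d=np.c_[n,np.ones(len(n))]@c['c2w'][:3,:3].T
    return c['c2w'][:3,3],d
def onz(c,uv,z):
    o,d=rays(c,uv); return o+d*((z-o[2])/d[:,2])[:,None]
def dep(c,uv):
    o,d=rays(c,uv); uv=np.array(uv,int).reshape(-1,2)
    z=c['depth'][uv[:,1],uv[:,0]]; return o+d*z[:,None]
def tri(c1,p1,c2,p2):
    o1,d1=rays(c1,[p1]);o2,d2=rays(c2,[p2]);d1=d1[0];d2=d2[0]
    t=np.linalg.lstsq(np.c_[d1,-d2],o2-o1,rcond=None)[0]
    a=o1+t[0]*d1;b=o2+t[1]*d2; return (a+b)/2,np.linalg.norm(a-b)
def proj(c,P):
    M=np.linalg.inv(c['c2w']); return cv2.projectPoints(np.array(P,float).reshape(-1,1,3),cv2.Rodrigues(M[:3,:3])[0],M[:3,3],K(c),np.array(c['D'],float))[0].reshape(-1,2)
E
python3 - <<'E'
from h import *
for n in ['scene','side','wrist']:
    c=shot(n,n+'0'); print(n,c['fovy'],c['cx'],c['cy'],c['D'],c['c2w'].round(3).tolist())
print(ctrl.observe())
E
```

```text
pics
scene 53.03312520705433 263.80321920085623 194.6507070612236 [-0.03718816  0.          0.          0.          0.        ] [[0.439, 0.579, -0.687, 1.468], [0.898, -0.277, 0.341, -0.484], [0.007, -0.767, -0.642, 1.097], [0.0, 0.0, 0.0, 1.0]]
side 45.013957814878296 254.58801635747056 193.03793384999753 [-0.06271893  0.          0.          0.          0.        ] [[0.978, -0.166, 0.123, 0.243], [-0.206, -0.734, 0.647, -0.907], [-0.017, -0.659, -0.752, 1.243], [0.0, 0.0, 0.0, 1.0]]
wrist 67.59400830573215 260.64663603430307 188.949494720349 [-0.03091834  0.          0.          0.          0.        ] [[0.223, 0.936, 0.273, 0.074], [0.975, -0.214, -0.064, 0.648], [-0.001, 0.28, -0.96, 0.384], [0.0, 0.0, 0.0, 1.0]]
{'time_s': 0.15, 'q': array([-1.41222596,  0.53701036, -0.0044249 ,  1.53860987,  0.00261593,
        1.06732007, -0.07122078]), 'qvel': array([-5.80679375e-04, -1.40389136e-03,  2.59762296e-04, -3.51399327e-03,
       -1.34687443e-05,  6.59910041e-04,  4.99366612e-04]), 'effort': array([ 1.41030487e-03, -5.71321893e+01,  9.91908833e-01, -2.51824665e+01,
       -5.61425043e-02,  1.52160006e-02,  1.23220129e-04]), 'tool_pos': array([0.14478929, 0.63319025, 0.23804283]), 'ee_rot': array([ 0.7026373 ,  0.07881038,  0.70265797, -0.07975922]), 'wrist_force': array([0.43085934, 0.55680087, 0.91912264]), 'moment': array([-0.03792002, -0.0129947 , -0.03758929]), 'finger_gap': 0.08792421665907034}
```

View pics/scene0.png

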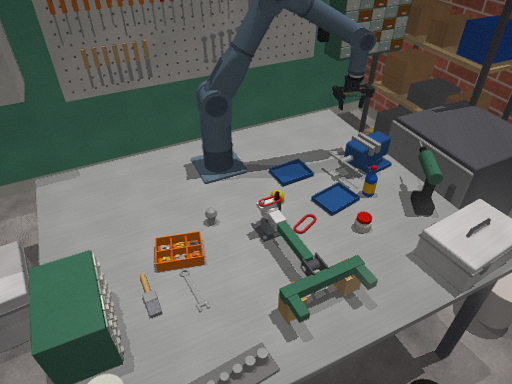

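View pics/side0.png

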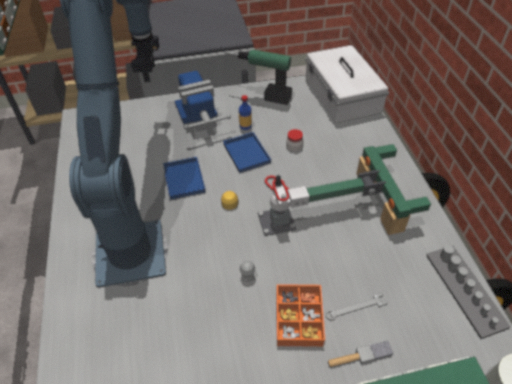

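View pics/wrist0.png

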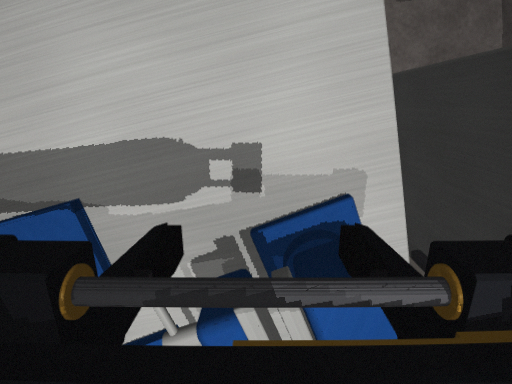

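Run:
```python
from h import *
c=load('scene0'); d=load('side0')
a=cv2.resize(c['image'][140:290,200:400],(800,600),interpolation=3)
b=cv2.resize(d['image'][120:270,150:350],(800,600),interpolation=3)
cv2.imwrite('pics/za.png',a);cv2.imwrite('pics/zb.png',b)
for n,c in(('scene',c),('side',d)):
    h=cv2.cvtColor(c['image'],cv2.COLOR_BGR2HSV)
    for nm,m in (('red',((h[...,0]<6)|(h[...,0]>174))&(h[...,1]>150)&(h[...,2]>80)),('blue',(h[...,0]>100)&(h[...,0]<125)&(h[...,1]>150)&(h[...,2]>40))):
        k,l,s,ce=cv2.connectedComponentsWithStats(m.astype(np.uint8))
        for i in range(1,k):
            if s[i,4]>25:
                P=dep(c,np.argwhere(l==i)[:,::-1]);P=P[np.isfinite(P).all(1)]
                print(n,nm,s[i],ce[i].round(1),np.median(P,0).round(3),'zrange',np.percentile(P,[2,98],axis=0).round(3).tolist())
```

```text
scene red [259 195  22  11  72] [269.  200.8] [0.514 0.015 0.162] zrange [[0.486, -0.026, 0.155], [0.525, 0.059, 0.17]]
scene red [357 212  15  12 144] [364.1 217.4] [0.657 0.362 0.061] zrange [[0.626, 0.338, 0.047], [0.679, 0.391, 0.065]]
scene red [294 214  22  19 125] [304.7 223.1] [0.536 0.167 0.008] zrange [[0.497, 0.111, -0.002], [0.575, 0.221, 0.014]]
scene blue [ 457   16   43   49 1279] [477.4  37.9] [-0.018  1.61   0.403] zrange [[-0.109, 1.595, 0.284], [0.08, 1.788, 0.479]]
scene blue [493  19  19  44 455] [504.8  44.7] [0.089 1.742 0.368] zrange [[0.019, 1.682, 0.283], [0.098, 1.842, 0.48]]
scene blue [ 345  131   46   53 1027] [369.2 155.6] [0.343 0.603 0.105] zrange [[0.276, 0.502, 0.011], [0.506, 0.739, 0.154]]
scene blue [270 160  43  26 666] [290.7 172.1] [0.208 0.283 0.006] zrange [[0.142, 0.197, -0.001], [0.277, 0.365, 0.025]]
scene blue [312 183  48  32 834] [335.2 198.3] [0.458 0.368 0.005] zrange [[0.388, 0.275, -0.001], [0.535, 0.452, 0.024]]
side red [289 130  13  10 104] [295.  134.7] [0.648 0.365 0.06 ] zrange [[0.623, 0.34, 0.055], [0.671, 0.388, 0.067]]
side blue [180  73  20  11 113] [189.7  77.2] [0.294 0.702 0.151] zrange [[0.261, 0.67, 0.146], [0.326, 0.728, 0.156]]
side blue [194  94  17   7  42] [201.5  96.5] [0.321 0.564 0.15 ] zrange [[0.298, 0.546, 0.146], [0.353, 0.579, 0.156]]
```

View pics/za.png

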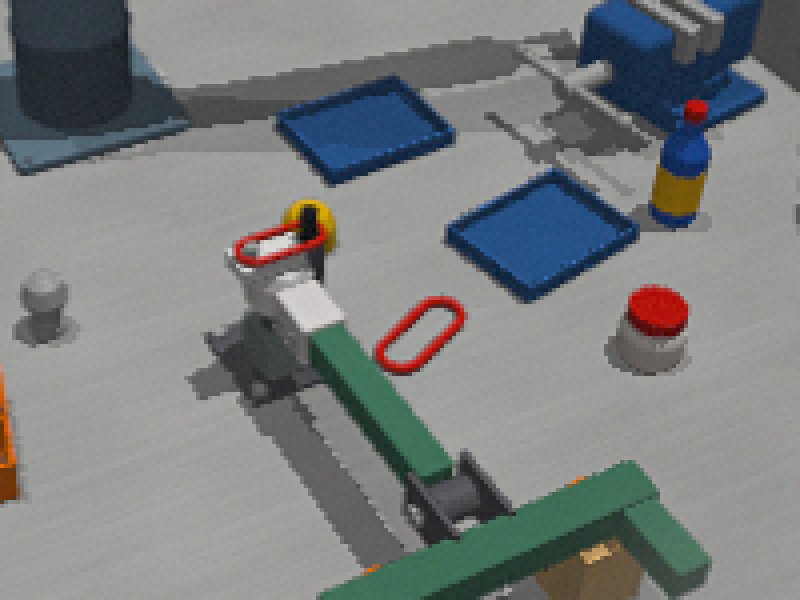

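View pics/zb.png

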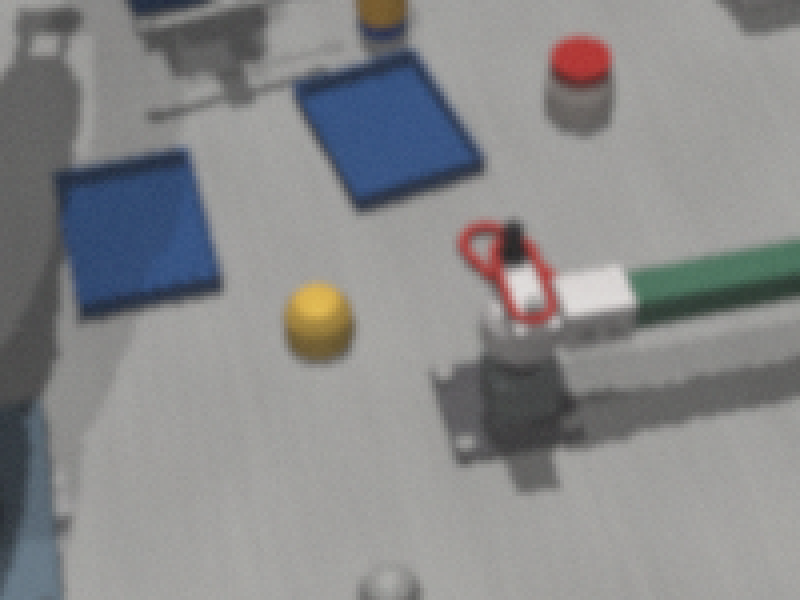

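Run:
```python
from h import *
for n in('scene','side'):
    c=load(n+'0')
    h=cv2.cvtColor(c['image'],cv2.COLOR_BGR2HSV)
    m=(h[...,0]>65)&(h[...,0]<90)&(h[...,1]>80)
    P=dep(c,np.argwhere(m)[:,::-1]); ok=(P[:,2]>.07)&(P[:,2]<.2)&(P[:,0]>.5)&(P[:,0]<.78)&(abs(P[:,1])<.2); P=P[ok]
    mm=P[:,2]>np.percentile(P[:,2],60)
    vx,vy,x0,y0=cv2.fitLine(P[:,:2].astype(np.float32),cv2.DIST_HUBER,0,.01,.01).ravel()
    print(n,len(P),np.percentile(P,[2,50,98],axis=0).round(3).tolist(),np.degrees(np.arctan2(vy,vx)),x0,y0)
c=load('wrist0'); print(np.array(c['mount']).round(3).tolist())
q=c['state']['ee_rot'];print(R.from_quat([q[1],q[2],q[3],q[0]]).as_matrix().round(3).tolist())
```

```text
scene 516 [[0.6, 0.003, 0.102], [0.691, 0.016, 0.125], [0.776, 0.039, 0.13]] 2.8205626 0.7066509 0.017718788
side 290 [[0.605, 0.01, 0.12], [0.697, 0.024, 0.125], [0.772, 0.036, 0.13]] 0.7359781 0.69513357 0.023162112
[[-0.0, -0.28, 0.96, -0.146], [1.0, -0.0, 0.0, -0.001], [0.0, 0.96, 0.28, -0.072], [0.0, 0.0, 0.0, 1.0]]
[[-0.0, 0.223, 0.975], [-0.002, 0.975, -0.223], [-1.0, -0.002, 0.0]]
```

>>> {"name": "jog_arm", "arguments": {"increments": [0.02,-0.02,0.03,0,0,0,0.05,-0.04,0.06,0,0,-0.05,0.08,-0.07,0.09,0,0,-0.1,0.11,-0.1,0.09,0,0,-0.16,0.14,-0.13,0.09,0,0,-0.22,0.17,-0.16,0.09,0,0,-0.28,0.2,-0.19,0.09,0,0,-0.34,0.225,-0.22,0.09,0,0,-0.4,0.25,-0.25,0.09,0,0,-0.46,0.27,-0.28,0.09,0,0,-0.52]}}

```text
time_s: 0.98
tool_pos: [0.4131, 0.3562, 0.3287]
ee_rot: [0.613, 0.353, 0.612, -0.353]
wrist_force: [0.4, 1.0, -0.9]
finger_gap: 0.0879
```

>>> {"name": "jog_arm", "arguments": {"increments": [0.01,-0.04,0,0,0,-0.03,0.02,-0.08,0,0,0,-0.07,0.035,-0.12,0,0,0,-0.11,0.05,-0.16,0,0,0,-0.15,0.06,-0.2,0,0,0,-0.2,0.07,-0.24,0,0,0,-0.25,0.075,-0.28,0,0,0,-0.29,0.08,-0.32,0,0,0,-0.33,0.085,-0.36,0,0,0,-0.335,0.085,-0.4,0,0,0,-0.335]}}

```text
time_s: 1.82
tool_pos: [0.497, -0.0439, 0.3288]
ee_rot: [0.501, 0.499, 0.501, -0.499]
wrist_force: [1.1, 0.4, -0.0]
finger_gap: 0.0877
```

Run:
```python
from h import *
c=shot('wrist','w1'); s=ctrl.observe(); print(s['time_s'],s['tool_pos'],s['ee_rot'],s['q'])
```

```text
1.8667 [ 0.49594145 -0.05327232  0.32922072] [-0.49950894 -0.50095497 -0.49687446  0.50264372] [-0.52072476  0.19637936  0.62370364  1.84934165 -0.12145629  1.13364997
  0.1380694 ]
```

View pics/w1.png

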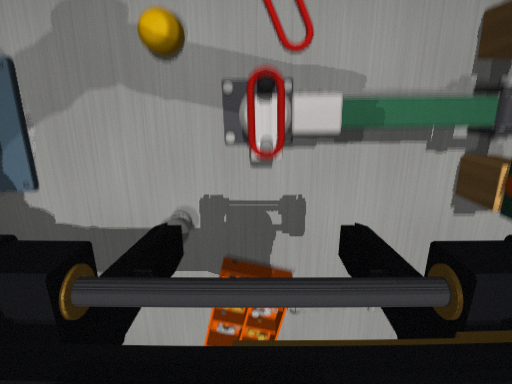

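```bash
cat >> h.py <<'E'
def redmask(c):
    h=cv2.cvtColor(c['image'],cv2.COLOR_BGR2HSV)
    return (((h[...,0]<6)|(h[...,0]>174))&(h[...,1]>150)&(h[...,2]>70)).astype(np.uint8)
def keeper(c,box):
    m=redmask(c); x0,y0,x1,y1=box; mm=np.zeros_like(m); mm[y0:y1,x0:x1]=m[y0:y1,x0:x1]
    k,l,s,ce=cv2.connectedComponentsWithStats(mm); i=1+np.argmax(s[1:,4]); 
    cn=max(cv2.findContours((l==i).astype(np.uint8),cv2.RETR_EXTERNAL,cv2.CHAIN_APPROX_NONE)[0],key=len)
    return cv2.minAreaRect(cn),cn.reshape(-1,2),np.argwhere(l==i)[:,::-1]
E
python3 - <<'E'
from h import *
c=load('w1')
r,cn,px=keeper(c,(230,50,310,175)); print(r)
P=dep(c,px); print('z',np.percentile(P[:,2],[5,50,95]).round(4))
for z in(.155,.159):
    Q=onz(c,cn,z)[:,:2].astype(np.float32); rr=cv2.minAreaRect(Q*1000); print(z,rr)
D=c['depth']; 
# profile points
for n,uv in dict(block=(266,125),knob=(266,80),neck=(318,112),green=(420,112),peg=(265,148),bench=(330,190)).items(): print(n,dep(c,[uv]).round(4))
h=cv2.cvtColor(c['image'],cv2.COLOR_BGR2HSV)
m=(h[...,0]>65)&(h[...,0]<90)&(h[...,1]>80); m[:,:345]=0;m[:85]=0;m[140:]=0;m[:,480:]=0
P=dep(c,np.argwhere(m)[:,::-1]);P=P[P[:,2]>.115]; print(np.percentile(P,[2,50,98],axis=0).round(4).tolist()); print(cv2.minAreaRect((P[:,:2]*1000).astype(np.float32)))
E
```

```text
((265.5, 113.0), (90.0, 37.0), 90.0)
z [0.154  0.1629 0.1879]
0.155 ((502.4385070800781, 17.35300064086914), (39.94377136230469, 94.77932739257812), 0.8576259016990662)
0.159 ((502.3703308105469, 17.476886749267578), (39.44476318359375, 93.59530639648438), 0.8576471209526062)
block [[0.5027 0.0065 0.1553]]
knob [[0.5019 0.0503 0.1879]]
neck [[0.5635 0.02   0.1313]]
green [[0.6872 0.0209 0.1244]]
peg [[ 0.5017 -0.0179  0.1604]]
bench [[ 0.6175 -0.1138 -0.0015]]
[[0.5986, 0.0065, 0.1243], [0.6764, 0.0217, 0.1262], [0.7554, 0.0365, 0.1279]]
((629.8248291015625, 19.22582244873047), (264.8192138671875, 32.10547637939453), 2.3065896034240723)
```

>>> {"name": "jog_arm", "arguments": {"increments": [0.01,0.02,-0.02,0,0,0,0.02,0.04,-0.04,0,0,0,0.02,0.06,-0.06,0,0,0,0.02,0.07,-0.06,0,0,0,0.02,0.07,-0.06,0,0,0,0.02,0.07,-0.06,0,0,0,0.02,0.07,-0.06,0,0,0,0.02,0.07,-0.06,0,0,0,0.02,0.07,-0.06,0,0,0,0.02,0.07,-0.06,0,0,0]}}

```text
time_s: 2.7
tool_pos: [0.5171, 0.0272, 0.2693]
ee_rot: [0.501, 0.5, 0.5, -0.499]
wrist_force: [0.6, -0.0, -0.7]
finger_gap: 0.088
```

Run:
```python
from h import *
c=shot('wrist','w2'); s=ctrl.observe(); print(s['time_s'],s['tool_pos'],s['ee_rot'],s['q'])
```

```text
2.75 [0.5170142  0.02736256 0.26917128] [ 0.5006577   0.49971029  0.50038581 -0.49924497] [-0.59594526  0.30121475  0.55968737  1.87911356 -0.187009    1.01223273
  0.04514364]
```

View pics/w2.png

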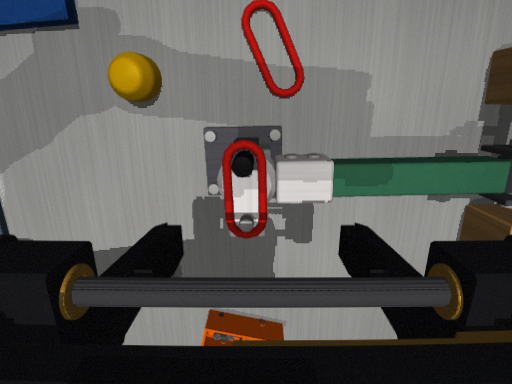

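Run:
```python
from h import *
c=load('w2');c1=load('w1')
r,cn,px=keeper(c,(210,130,280,250)); r1,cn1,px1=keeper(c1,(230,50,310,175))
for a,b in((c1,cn1),(c,cn)):
  for z in(.155,.159):
    Q=onz(a,b,z)[:,:2].astype(np.float32); rr=cv2.minAreaRect(Q*1000); print(z,np.round(rr[0],1),np.round(rr[1],1),round(rr[2],2))
# triangulate rect ends
print('tri centre',tri(c1,r1[0],c,r[0]))
P=dep(c,px); print('z',np.percentile(P[:,2],[5,50,95]).round(4))
for a in(c1,c):
  h=cv2.cvtColor(a['image'],cv2.COLOR_BGR2HSV)
  X=dep(a,np.argwhere(a['depth']>0)[:,::-1]); px_=np.argwhere(a['depth']>0)[:,::-1]
  bx=(abs(X[:,0]-.5)<.04)&(abs(X[:,1]-.02)<.07)
  kt=X[bx&(X[:,2]>.183)&(X[:,2]<.2)]; print('knob top',len(kt),np.median(kt,0).round(4),((kt.min(0)+kt.max(0))/2).round(4))
  bt=X[bx&(X[:,2]>.152)&(X[:,2]<.158)]; print('block',len(bt),bt.min(0).round(4),bt.max(0).round(4))
  m=(h[...,0]>65)&(h[...,0]<90)&(h[...,1]>80)
  g=m[px_[:,1],px_[:,0]]&(X[:,2]>.115)&(X[:,2]<.135)&(X[:,0]<.75)&(X[:,0]>.61)&(abs(X[:,1])<.08); G=X[g]
  # midline
  xs=np.arange(.615,.745,.01); ys=[(G[(abs(G[:,0]-x)<.005),1].min()+G[(abs(G[:,0]-x)<.005),1].max())/2 for x in xs]
  p=np.polyfit(xs,ys,1); print('drawbar yaw',np.degrees(np.arctan(p[0])),'y at .503',np.polyval(p,.503))
```

```text
0.155 [502.4  17.4] [39.9 94.8] 0.86
0.159 [502.4  17.5] [39.4 93.6] 0.86
0.155 [502.1  20.2] [40.4 96.1] 1.06
0.159 [502.3  21.4] [39.8 94.6] 1.06
tri centre (array([0.50171371, 0.01907517, 0.14351241]), np.float64(0.0012002189118851595))
z [0.1608 0.1627 0.1641]
knob top 293 [0.5018 0.0503 0.1883] [0.5019 0.0503 0.1867]
block 1240 [ 0.4861 -0.027   0.1521] [0.521  0.0571 0.1577]
drawbar yaw 1.5645436933270525 y at .503 0.016908221959195183
knob top 372 [0.502  0.0516 0.1883] [0.5015 0.0513 0.1868]
block 1322 [ 0.4855 -0.0266  0.152 ] [0.5206 0.0597 0.158 ]
drawbar yaw 1.3584052107195648 y at .503 0.02093089294095922
```

>>> {"name": "jog_arm", "arguments": {"increments": [-0.005,-0.002,-0.01,0,0,0.01,-0.01,-0.004,-0.02,0,0,0.014,-0.015,-0.006,-0.03,0,0,0.014,-0.015,-0.006,-0.04,0,0,0.014,-0.015,-0.006,-0.05,0,0,0.014,-0.015,-0.006,-0.055,0,0,0.014,-0.015,-0.006,-0.055,0,0,0.014,-0.015,-0.006,-0.055,0,0,0.014,-0.015,-0.006,-0.055,0,0,0.014,-0.015,-0.006,-0.055,0,0,0.014]}}

```text
time_s: 3.58
tool_pos: [0.5024, 0.022, 0.2142]
ee_rot: [0.506, 0.494, 0.506, -0.493]
wrist_force: [-0.4, -0.2, -0.3]
finger_gap: 0.088
```

```bash
cat >> h.py <<'E'
def st():
    s=ctrl.observe(); q=s['ee_rot']; M=R.from_quat([q[1],q[2],q[3],q[0]]).as_matrix()
    print('t',s['time_s'],'p',s['tool_pos'].round(4),'tx',M[:,0].round(3),'ty',M[:,1].round(3),'F',s['wrist_force'].round(2),'gap',round(s['finger_gap'],4)); return s
E
python3 - <<'E'
from h import *
c=shot('wrist','w3'); s=st()
r,cn,px=keeper(c,(190,130,330,300)); print(r)
Q=onz(c,cn,.159)[:,:2].astype(np.float32)*1000; print(cv2.minAreaRect(Q))
E
```

```text
t 3.6333 p [0.5023 0.022  0.2142] tx [ 0.001  0.    -1.   ] ty [1.    0.025 0.001] F [-0.78  0.14  0.11] gap 0.0884
((261.0, 202.0), (122.0, 54.0), 90.0)
((502.6281433105469, 21.035232543945312), (39.655517578125, 96.18864440917969), 1.0090616941452026)
```

View pics/w3.png

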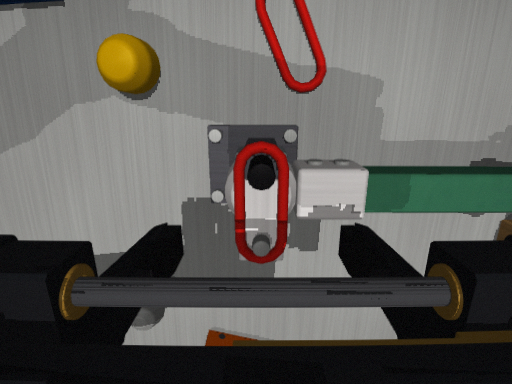

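Run:
```python
from h import *
c=load('w2');d=load('w3')
r,cn,px=keeper(c,(210,130,280,250)); r3,cn3,_=keeper(d,(190,130,330,300))
for f in (lambda k:k[:,1].min(),lambda k:k[:,1].max()):
  a=cn[cn[:,1]==f(cn)].mean(0); b=cn3[cn3[:,1]==f(cn3)].mean(0); print(tri(c,a,d,b))
```

```text
(array([0.501145  , 0.06835327, 0.15452846]), np.float64(0.0004226471979766199))
(array([ 0.5033492 , -0.02298182,  0.16540757]), np.float64(0.000792598083702837))
```

>>> {"name": "jog_arm", "arguments": {"increments": [0,-0.001,-0.01,0,0,0,0,-0.001,-0.02,0,0,0,0,-0.001,-0.03,0,0,0,0,-0.001,-0.04,0,0,0,0,-0.001,-0.05,0,0,0,0,-0.001,-0.058,0,0,0,0,-0.001,-0.063,0,0,0,0,-0.001,-0.066,0,0,0,0,-0.001,-0.066,0,0,0,0,-0.001,-0.066,0,0,0]}}

```text
time_s: 4.47
tool_pos: [0.502, 0.0208, 0.1478]
ee_rot: [0.506, 0.494, 0.506, -0.494]
wrist_force: [-0.4, -0.6, 0.1]
finger_gap: 0.0881
```

Run:
```python
from h import *
st()
```

```text
t 4.4667 p [0.502  0.0208 0.1478] tx [ 0. -0. -1.] ty [1.    0.025 0.   ] F [-0.44 -0.62  0.07] gap 0.0881
```

>>> {"name": "jog_arm", "arguments": {"hand": 0, "increments": [0,0,0,0,0,0,0,0,0,0,0,0,0,0,0,0,0,0,0,0,0,0,0,0,0,0,0,0,0,0,0,0,0,0,0,0,0,0,0,0,0,0,0,0,0,0,0,0,0,0,0,0,0,0,0,0,0,0,0,0]}}

```text
time_s: 5.3
tool_pos: [0.5019, 0.0209, 0.1478]
ee_rot: [0.506, 0.494, 0.506, -0.494]
wrist_force: [-0.6, 0.1, 1.5]
finger_gap: 0.0387
```

Run:
```python
from h import *
st()
```

```text
t 5.3 p [0.5019 0.0209 0.1478] tx [ 0. -0. -1.] ty [1.    0.025 0.   ] F [-0.62  0.09  1.48] gap 0.0387
```

>>> {"name": "jog_arm", "arguments": {"increments": [0,0,0.005,0,0,0,0,0,0.012,0,0,0,0,0,0.02,0,0,0,0,0,0.03,0,0,0,0,0,0.04,0,0,0,0,0,0.055,0,0,0,0,0,0.07,0,0,0,0,0,0.085,0,0,0,0,0,0.1,0,0,0,0,0,0.1,0,0,0]}}

```text
time_s: 6.13
tool_pos: [0.5037, 0.0209, 0.2511]
ee_rot: [0.507, 0.495, 0.505, -0.492]
wrist_force: [-0.4, -0.2, -0.7]
finger_gap: 0.0388
```

Run:
```python
from h import *
c=shot('wrist','w4'); st(); shot('scene','s4'); shot('side','d4')
for t in('s4','d4'):
    pass
a=load('s4')['image']; cv2.imwrite('pics/s4z.png',cv2.resize(a[140:290,200:400],(800,600),interpolation=3))
# tray measurement
for n in ('s4','d4'):
    c=load(n); h=cv2.cvtColor(c['image'],cv2.COLOR_BGR2HSV); m=((h[...,0]>100)&(h[...,0]<125)&(h[...,1]>120)&(h[...,2]>40)).astype(np.uint8)
    k,l,s,ce=cv2.connectedComponentsWithStats(m)
    for i in range(1,k):
        if s[i,4]<300: continue
        P=dep(c,np.argwhere(l==i)[:,::-1]);
        if np.median(P[:,2])<.03 and P[:,0].mean()>.3:
            print(n,np.median(P[:,2]),np.percentile(P[:,2],[3,97])); 
            top=P[P[:,2]>.015]; print(' rim',cv2.minAreaRect((top[:,:2]*1000).astype(np.float32)))
            cn=max(cv2.findContours((l==i).astype(np.uint8),0,1)[0],key=len).reshape(-1,2)
            ap=cv2.approxPolyDP(cn,4,True).reshape(-1,2); print(ap.tolist(), onz(c,ap,.022).round(3).tolist(),onz(c,ap,.0).round(3).tolist())
```

```text
t 6.1833 p [0.5029 0.021  0.2495] tx [ 0.004  0.001 -1.   ] ty [1.    0.025 0.004] F [-0.45  0.21 -0.54] gap 0.0387
s4 0.005535040567581362 [-0.00078913  0.02274566]
 rim ((892.6158447265625, -57.2425537109375), (194.6494140625, 1419.364013671875), 45.650848388671875)
[[359, 196], [337, 182], [312, 200], [333, 214]] [[0.505, 0.458, 0.022], [0.381, 0.427, 0.022], [0.439, 0.258, 0.022], [0.552, 0.29, 0.022]] [[0.485, 0.477, 0.0], [0.359, 0.446, 0.0], [0.418, 0.274, 0.0], [0.534, 0.306, 0.0]]
d4 0.0037080199269792224 [-0.00275752  0.02222389]
 rim ((361.4222717285156, -245.855224609375), (1340.243408203125, 96.69010162353516), 83.93228149414062)
[[252, 135], [225, 143], [239, 169], [253, 164], [247, 147]] [[0.496, 0.443, 0.022], [0.384, 0.421, 0.022], [0.411, 0.271, 0.022], [0.467, 0.285, 0.022], [0.463, 0.38, 0.022]] [[0.5, 0.467, 0.0], [0.387, 0.445, 0.0], [0.414, 0.292, 0.0], [0.471, 0.306, 0.0], [0.467, 0.403, 0.0]]
```

View pics/w4.png

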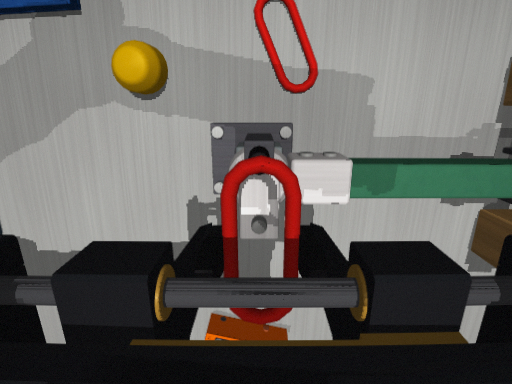

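View pics/d4.png

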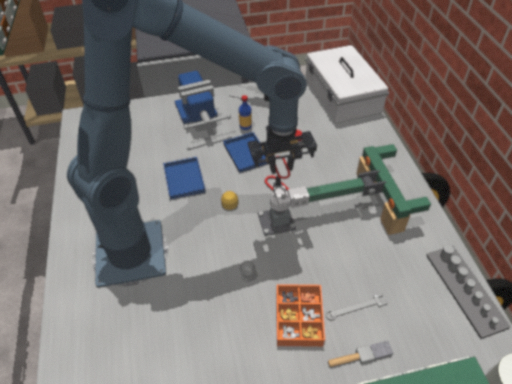

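>>> {"name": "jog_arm", "arguments": {"increments": [-0.005,0.025,0.005,0,0,0.02,-0.01,0.055,0.01,0,0,0.04,-0.015,0.09,0.01,0,0,0.06,-0.02,0.125,0.01,0,0,0.08,-0.025,0.16,0.01,0,0,0.1,-0.03,0.195,0.01,0,0,0.12,-0.035,0.225,0.01,0,0,0.14,-0.04,0.245,0.01,0,0,0.16,-0.04,0.255,0.01,0,0,0.17,-0.04,0.26,0.01,0,0,0.17]}}

```text
time_s: 7.12
tool_pos: [0.4614, 0.2816, 0.257]
ee_rot: [0.568, 0.421, 0.568, -0.422]
wrist_force: [0.2, -0.1, -0.7]
finger_gap: 0.0388
```

>>> {"name": "jog_arm", "arguments": {"increments": [0,0,0,0,0,0,0,0,0,0,0,0,0,0,0,0,0,0,0,0,0,0,0,0,0,0,0,0,0,0,0,0,0,0,0,0,0,0,0,0,0,0,0,0,0,0,0,0,0,0,0,0,0,0,0,0,0,0,0,0]}}

```text
time_s: 7.95
tool_pos: [0.4619, 0.2809, 0.2577]
ee_rot: [0.567, 0.422, 0.567, -0.422]
wrist_force: [0.2, -0.0, -0.6]
finger_gap: 0.0391
```

Run:
```python
from h import *
c=shot('wrist','w5'); st()
```

```text
t 8.0 p [0.4619 0.2809 0.2577] tx [ 0. -0. -1.] ty [ 0.958  0.288 -0.   ] F [-0.09  0.74 -0.77] gap 0.039
```

View pics/w5.png

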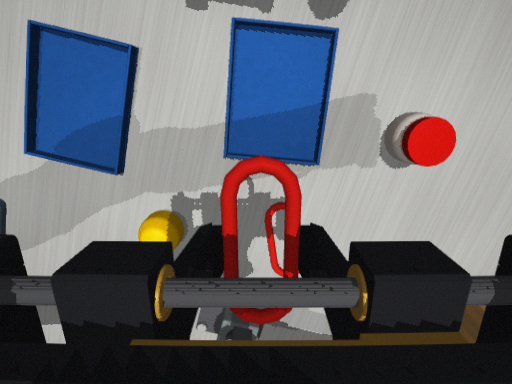

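Run:
```python
from h import *
c=load('w5')
for co in ([(232,18),(338,29),(319,164),(225,158)],[(29,20),(137,45),(121,174),(25,152)]):
    Q=onz(c,co,.022); print(Q.round(4).tolist(),Q.mean(0).round(4))
    print([np.linalg.norm(Q[i,:2]-Q[(i+1)%4,:2]).round(3) for i in range(4)])
    v=(Q[0]-Q[3]+Q[1]-Q[2]);print('long axis deg',np.degrees(np.arctan2(v[1],v[0])))
h=cv2.cvtColor(c['image'],cv2.COLOR_BGR2HSV)
P=dep(c,np.argwhere(np.ones(c['depth'].shape,bool))[:,::-1]).reshape(384,512,3)
print('floor',np.median(P[70:110,260:300].reshape(-1,3),0),'bench',np.median(P[40:100,160:200,2]))
```

```text
[[0.3791, 0.4358, 0.022], [0.5046, 0.4613, 0.022], [0.5387, 0.2985, 0.022], [0.4146, 0.2698, 0.022]] [0.4593 0.3664 0.022 ]
[np.float64(0.128), np.float64(0.166), np.float64(0.127), np.float64(0.17)]
long axis deg 101.93682580223873
[[0.1408, 0.3663, 0.022], [0.275, 0.3745, 0.022], [0.2826, 0.2072, 0.022], [0.1492, 0.1997, 0.022]] [0.2119 0.2869 0.022 ]
[np.float64(0.134), np.float64(0.167), np.float64(0.134), np.float64(0.167)]
long axis deg 92.72298931614309
floor [0.45890788 0.37543906 0.00455612] bench 0.0005639910540555515
```

>>> {"name": "jog_arm", "arguments": {"increments": [0.01,-0.015,0,0,0,0.03,0.03,-0.035,0,0,0,0.09,0.05,-0.06,0,0,0,0.16,0.07,-0.085,0,0,0,0.23,0.09,-0.11,0,0,0,0.3,0.11,-0.135,0,0,0,0.37,0.13,-0.16,0,0,0,0.44,0.15,-0.185,0,0,0,0.51,0.17,-0.21,0,0,0,0.58,0.185,-0.23,0,0,0,0.65]}}

```text
time_s: 8.83
tool_pos: [0.6482, 0.0482, 0.2576]
ee_rot: [0.702, 0.089, 0.701, -0.09]
wrist_force: [1.2, -0.6, -0.7]
finger_gap: 0.0387
```

>>> {"name": "jog_arm", "arguments": {"increments": [0.01,-0.01,0,0,0,0.06,0.018,-0.02,0,0,0,0.12,0.023,-0.026,-0.01,0,0,0.17,0.023,-0.026,-0.02,0,0,0.18,0.023,-0.026,-0.03,0,0,0.18,0.023,-0.026,-0.04,0,0,0.18,0.023,-0.026,-0.05,0,0,0.18,0.023,-0.026,-0.05,0,0,0.18,0.023,-0.026,-0.05,0,0,0.18,0.023,-0.026,-0.05,0,0,0.18]}}

```text
time_s: 9.67
tool_pos: [0.67, 0.0253, 0.2081]
ee_rot: [0.707, -0.009, 0.707, 0.009]
wrist_force: [-0.7, 1.1, -0.4]
finger_gap: 0.0387
```

Run:
```python
from h import *
s=st();print(s['q'].round(2)); c=shot('wrist','w6'); 
h=cv2.cvtColor(c['image'],cv2.COLOR_BGR2HSV)
```

```text
t 9.6667 p [0.67   0.0253 0.2081] tx [ 0.001  0.    -1.   ] ty [-0.025  1.     0.   ] F [-0.74  1.1  -0.43] gap 0.0387
[-0.22  0.61  0.18  1.51 -0.12  1.03  1.58]
```

View pics/w6.png

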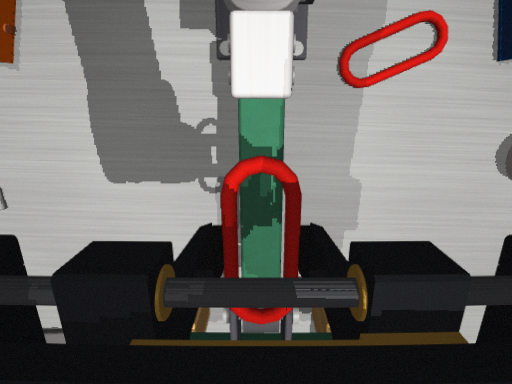

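>>> {"name": "jog_arm", "arguments": {"increments": [0,0,-0.012,0,0,0,0,0,-0.025,0,0,0,0,0,-0.038,0,0,0,0,0,-0.05,0,0,0,0,0,-0.062,0,0,0,0,0,-0.073,0,0,0,0,0,-0.08,0,0,0,0,0,-0.083,0,0,0,0,0,-0.086,0,0,0,0,0,-0.086,0,0,0]}}

```text
time_s: 10.55
tool_pos: [0.6699, 0.0249, 0.1214]
ee_rot: [0.707, -0.009, 0.707, 0.009]
wrist_force: [-0.3, -0.0, -1.0]
finger_gap: 0.039
```

>>> {"name": "jog_arm", "arguments": {"increments": [0,0,0,0,0,0,0,0,-0.001,0,0,0,0,0,-0.001,0,0,0,0,0,-0.002,0,0,0,0,0,-0.002,0,0,0,0,0,-0.003,0,0,0,0,0,-0.003,0,0,0,0,0,-0.003,0,0,0,0,0,-0.003,0,0,0,0,0,-0.003,0,0,0]}}

```text
time_s: 11.38
tool_pos: [0.67, 0.0249, 0.1188]
ee_rot: [0.707, -0.009, 0.707, 0.009]
wrist_force: [0.7, 0.1, -0.6]
finger_gap: 0.0387
```

>>> {"name": "jog_arm", "arguments": {"increments": [0,0,-0.0005,0,0,0,0,0,-0.0005,0,0,0,0,0,-0.001,0,0,0,0,0,-0.001,0,0,0,0,0,-0.001,0,0,0,0,0,-0.001,0,0,0,0,0,-0.001,0,0,0,0,0,-0.001,0,0,0,0,0,-0.001,0,0,0,0,0,-0.001,0,0,0]}}

```text
time_s: 12.22
tool_pos: [0.6701, 0.0249, 0.1187]
ee_rot: [0.707, -0.009, 0.707, 0.009]
wrist_force: [-3.1, -0.5, 7.4]
finger_gap: 0.0388
```

>>> {"name": "jog_arm", "arguments": {"increments": [0,0,-0.0005,0,0,0,0,0,-0.0005,0,0,0,0,0,-0.001,0,0,0,0,0,-0.001,0,0,0,0,0,-0.001,0,0,0,0,0,-0.001,0,0,0,0,0,-0.001,0,0,0,0,0,-0.001,0,0,0,0,0,-0.001,0,0,0,0,0,-0.001,0,0,0]}}

```text
time_s: 13.05
tool_pos: [0.6701, 0.0249, 0.1187]
ee_rot: [0.707, -0.009, 0.707, 0.009]
wrist_force: [-5.6, -0.7, 14.6]
finger_gap: 0.0388
```

>>> {"name": "jog_arm", "arguments": {"hand": 0.62, "increments": [0,0,0.0018,0,0,0,0,0,0.0018,0,0,0,0,0,0.0018,0,0,0,0,0,0.0018,0,0,0,0,0,0.0018,0,0,0,0,0,0.004,0,0,0,0,0,0.006,0,0,0,0,0,0.0072,0,0,0,0,0,0.0072,0,0,0,0,0,0.0072,0,0,0]}}

```text
time_s: 13.88
tool_pos: [0.67, 0.0249, 0.1241]
ee_rot: [0.707, -0.009, 0.707, 0.009]
wrist_force: [-0.2, -0.4, 0.7]
finger_gap: 0.0546
```

Run:
```python
from h import *
st(); c=shot('wrist','w7')
r,cn,px=keeper(c,(190,130,330,340)); print(np.median(dep(c,px)[:,2]))
```

```text
t 13.8833 p [0.67   0.0249 0.1241] tx [ 0.  0. -1.] ty [-0.025  1.     0.   ] F [-0.17 -0.39  0.66] gap 0.0546
0.13371719213903177
```

View pics/w7.png

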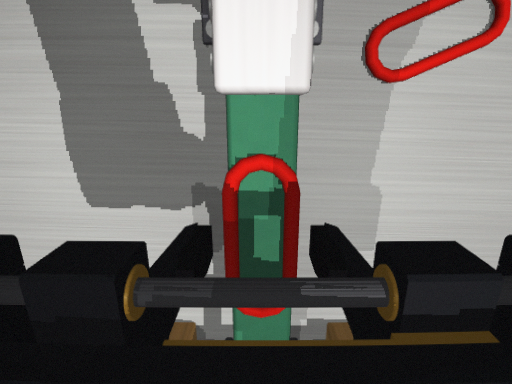

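>>> {"name": "jog_arm", "arguments": {"hand": 0, "increments": [0,0,0,0,0,0,0,0,0,0,0,0,0,0,0,0,0,0,0,0,0,0,0,0,0,0,0,0,0,0,0,0,0,0,0,0,0,0,0.004,0,0,0,0,0,0.01,0,0,0,0,0,0.018,0,0,0,0,0,0.026,0,0,0]}}

```text
time_s: 14.77
tool_pos: [0.67, 0.0249, 0.1509]
ee_rot: [0.707, -0.009, 0.707, 0.009]
wrist_force: [-0.0, -0.1, -0.7]
finger_gap: 0.0387
```

Run:
```python
from h import *
st(); c=shot('wrist','w8')
```

```text
t 14.7667 p [0.67   0.0249 0.1509] tx [ 0. -0. -1.] ty [-0.025  1.    -0.   ] F [-0.04 -0.1  -0.72] gap 0.0387
```

View pics/w8.png

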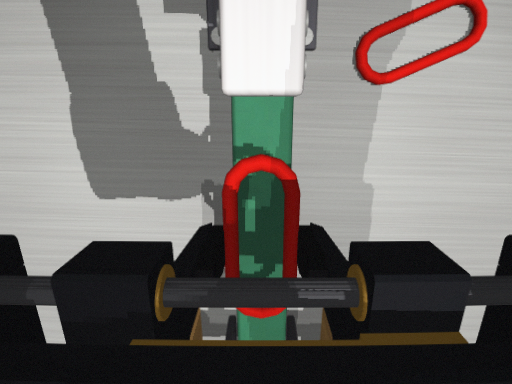

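Run:
```python
from h import *
c=load('scene0'); print(onz(c,[(369,194),(365,195),(374,195)],0.0).round(3)); d=load('side0'); print(onz(d,[(246,128)],0).round(3))
print(onz(c,[(374,166)],.15),onz(d,[(245,98)],.15))
```

```text
[[0.493 0.526 0.   ]
 [0.491 0.506 0.   ]
 [0.509 0.542 0.   ]]
[[0.485 0.515 0.   ]]
[[0.48633535 0.52420587 0.15      ]] [[0.48597131 0.5158478  0.15      ]]
```

>>> {"name": "jog_arm", "arguments": {"increments": [0,0.005,0.02,0,0,0,-0.01,0.015,0.045,0,0,0.01,-0.025,0.04,0.06,0,0,0.03,-0.045,0.07,0.06,0,0,0.05,-0.065,0.1,0.06,0,0,0.07,-0.085,0.13,0.06,0,0,0.09,-0.105,0.16,0.06,0,0,0.11,-0.125,0.19,0.06,0,0,0.118,-0.145,0.22,0.06,0,0,0.118,-0.165,0.25,0.06,0,0,0.118]}}

```text
time_s: 15.65
tool_pos: [0.504, 0.2762, 0.2108]
ee_rot: [0.704, -0.074, 0.703, 0.074]
wrist_force: [-0.4, -0.1, -1.3]
finger_gap: 0.0386
```

>>> {"name": "jog_arm", "arguments": {"increments": [-0.015,0.02,0,0,0,0,-0.03,0.045,0,0,0,0,-0.037,0.06,0,0,0,0,-0.041,0.066,-0.01,0,0,0,-0.041,0.066,-0.03,0,0,0,-0.041,0.066,-0.05,0,0,0,-0.041,0.066,-0.07,0,0,0,-0.041,0.066,-0.07,0,0,0,-0.041,0.066,-0.07,0,0,0,-0.041,0.066,-0.07,0,0,0]}}

```text
time_s: 16.48
tool_pos: [0.4648, 0.3406, 0.1408]
ee_rot: [0.704, -0.074, 0.703, 0.074]
wrist_force: [1.3, 1.0, -0.5]
finger_gap: 0.0382
```

Run:
```python
from h import *
st(); c=shot('wrist','w9')
```

```text
t 16.4833 p [0.4648 0.3406 0.1408] tx [ 0.001  0.    -1.   ] ty [-0.208  0.978  0.   ] F [ 1.26  1.03 -0.5 ] gap 0.0382
```

View pics/w9.png

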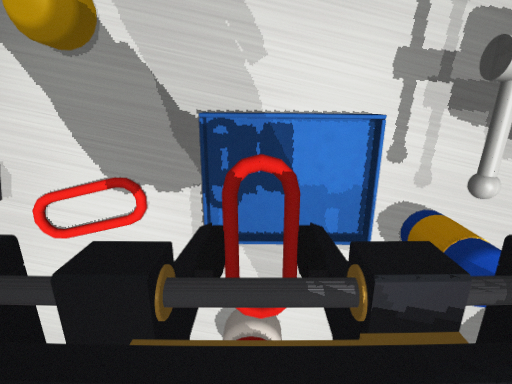

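>>> {"name": "jog_arm", "arguments": {"increments": [0,0,-0.015,0,0,0,0,0,-0.03,0,0,0,0,0,-0.045,0,0,0,0,0,-0.06,0,0,0,0,0,-0.075,0,0,0,0,0,-0.09,0,0,0,0,0,-0.105,0,0,0,0,0,-0.118,0,0,0,0,0,-0.126,0,0,0,0,0,-0.13,0,0,0]}}

```text
time_s: 17.37
tool_pos: [0.4639, 0.3409, 0.0094]
ee_rot: [0.703, -0.074, 0.703, 0.074]
wrist_force: [0.2, -0.5, -0.2]
finger_gap: 0.0388
```

Run:
```python
from h import *
st(); c=shot('wrist','w10'); c=shot('scene','s10'); cv2.imwrite('pics/s10z.png',cv2.resize(c['image'][140:290,230:430],(800,600),interpolation=3))
```

```text
t 17.3667 p [0.4639 0.3409 0.0094] tx [-0. -0. -1.] ty [-0.209  0.978 -0.   ] F [ 0.21 -0.46 -0.22] gap 0.0388
```

View pics/w10.png

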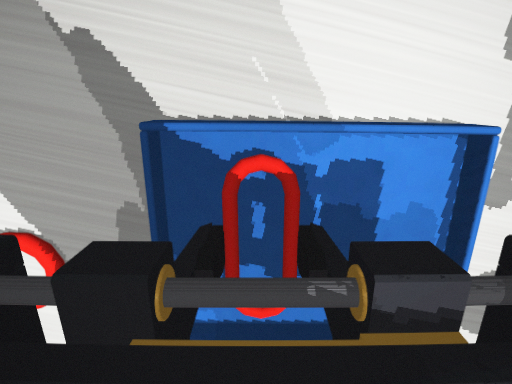

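View pics/s10z.png

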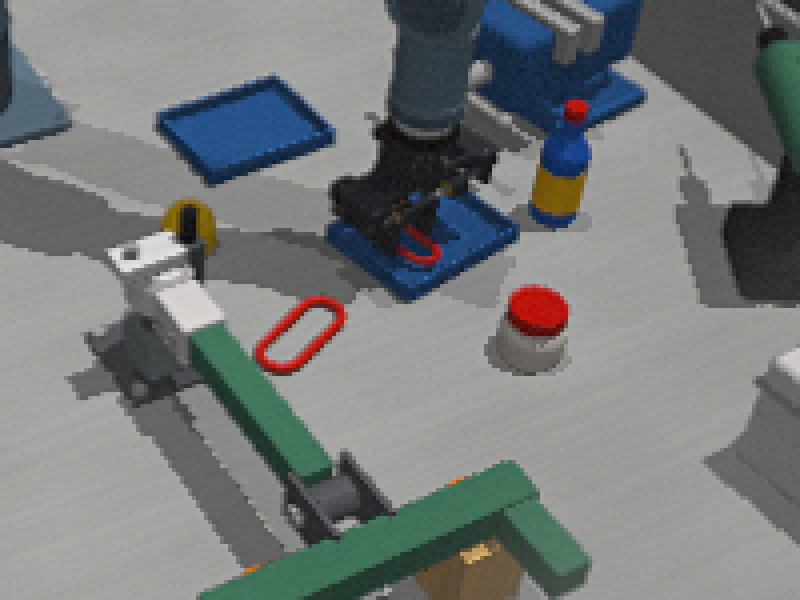

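Keeper is well inside the tray, level, tips ~5 mm over the floor. Lower gently to contact.

>>> {"name": "jog_arm", "arguments": {"increments": [0,0,-0.001,0,0,0,0,0,-0.002,0,0,0,0,0,-0.003,0,0,0,0,0,-0.004,0,0,0,0,0,-0.004,0,0,0,0,0,-0.0045,0,0,0,0,0,-0.0045,0,0,0,0,0,-0.005,0,0,0,0,0,-0.005,0,0,0,0,0,-0.005,0,0,0]}}

```text
time_s: 18.3
tool_pos: [0.4639, 0.3409, 0.0049]
ee_rot: [0.703, -0.074, 0.703, 0.074]
wrist_force: [-0.2, -0.1, -0.6]
finger_gap: 0.039
```

>>> {"name": "jog_arm", "arguments": {"increments": [0,0,-0.0005,0,0,0,0,0,-0.0005,0,0,0,0,0,-0.001,0,0,0,0,0,-0.001,0,0,0,0,0,-0.001,0,0,0,0,0,-0.001,0,0,0,0,0,-0.001,0,0,0,0,0,-0.001,0,0,0,0,0,-0.001,0,0,0,0,0,-0.001,0,0,0]}}

```text
time_s: 19.13
tool_pos: [0.4639, 0.341, 0.0045]
ee_rot: [0.703, -0.074, 0.703, 0.074]
wrist_force: [-2.0, -1.3, 6.2]
finger_gap: 0.0387
```

>>> {"name": "jog_arm", "arguments": {"hand": 0.62, "increments": [0,0,0.0005,0,0,0,0,0,0.0005,0,0,0,0,0,0.0005,0,0,0,0,0,0.0005,0,0,0,0,0,0.0005,0,0,0,0,0,0.0005,0,0,0,0,0,0.01,0,0,0,0,0,0.03,0,0,0,0,0,0.06,0,0,0,0,0,0.09,0,0,0]}}

```text
time_s: 19.97
tool_pos: [0.4632, 0.3398, 0.0947]
ee_rot: [0.703, -0.075, 0.704, 0.073]
wrist_force: [0.7, 0.5, -0.1]
finger_gap: 0.0545
```

Run:
```python
from h import *
st(); c=shot('wrist','w11')
r,cn,px=keeper(c,(180,100,350,350)); P=dep(c,px); print(np.percentile(P,[5,50,95],axis=0).round(4))
```

```text
t 19.9667 p [0.4632 0.3398 0.0947] tx [-0.002 -0.002 -1.   ] ty [-0.208  0.978 -0.002] F [ 0.71  0.52 -0.09] gap 0.0545
[[0.4197 0.3179 0.0094]
 [0.4569 0.338  0.0117]
 [0.5038 0.3605 0.013 ]]
```

View pics/w11.png

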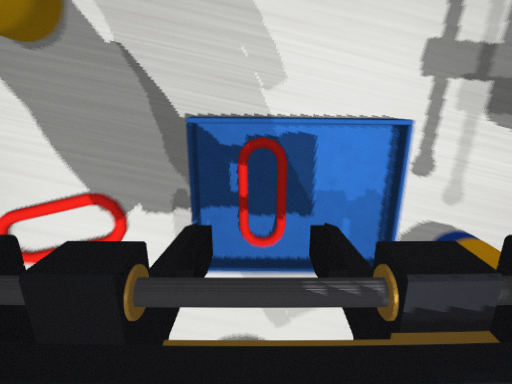

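>>> {"name": "jog_arm", "arguments": {"increments": [0,0,0.035,0,0,0,0.002,-0.01,0.07,0,0,-0.01,0.005,-0.03,0.1,0,0,-0.03,0.01,-0.06,0.12,0,0,-0.05,0.015,-0.095,0.13,0,0,-0.07,0.02,-0.13,0.13,0,0,-0.09,0.025,-0.165,0.13,0,0,-0.11,0.03,-0.2,0.13,0,0,-0.118,0.035,-0.235,0.13,0,0,-0.118,0.039,-0.265,0.13,0,0,-0.118]}}

```text
time_s: 20.85
tool_pos: [0.5026, 0.0729, 0.2243]
ee_rot: [0.707, -0.008, 0.707, 0.008]
wrist_force: [0.0, -0.2, 0.2]
finger_gap: 0.0548
```

>>> {"name": "jog_arm", "arguments": {"increments": [0,-0.015,0,0,0,0,0,-0.023,0,0,0,0,0,-0.024,0,0,0,0,0,-0.024,0,0,0,0,0,-0.024,0,0,0,0,0,-0.024,0,0,0,0,0,-0.024,0,0,0,0,0,-0.024,0,0,0,0,0,-0.024,0,0,0,0,0,-0.024,0,0,0,0]}}

```text
time_s: 21.68
tool_pos: [0.5029, 0.0522, 0.2239]
ee_rot: [0.707, -0.009, 0.707, 0.009]
wrist_force: [-0.2, -0.0, -0.6]
finger_gap: 0.0544
```

Run:
```python
from h import *
st(); a=shot('wrist','w12')
px_=np.argwhere(a['depth']>0)[:,::-1]; X=dep(a,px_)
bx=(abs(X[:,0]-.5)<.04)&(abs(X[:,1]-.02)<.07)
kt=X[bx&(X[:,2]>.183)&(X[:,2]<.195)]; print('knob top',len(kt),np.median(kt,0).round(4),((kt.min(0)+kt.max(0))/2).round(4))
bt=X[bx&(X[:,2]>.152)&(X[:,2]<.158)]; print('block',len(bt),bt.min(0).round(4),bt.max(0).round(4))
```

```text
t 21.6833 p [0.5029 0.0522 0.2239] tx [-0. -0. -1.] ty [-0.025  1.    -0.   ] F [-0.17 -0.01 -0.61] gap 0.0544
knob top 523 [0.5002 0.0503 0.1881] [0.5011 0.0501 0.1867]
block 3559 [ 0.4836 -0.0277  0.152 ] [0.5202 0.0632 0.1579]
```

View pics/w12.png

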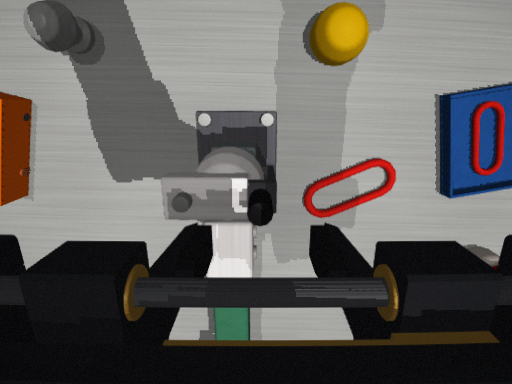

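>>> {"name": "jog_arm", "arguments": {"increments": [-0.0015,-0.001,-0.01,0,0,0,-0.0015,-0.001,-0.02,0,0,0,-0.0015,-0.001,-0.03,0,0,0,-0.0015,-0.001,-0.04,0,0,0,-0.0015,-0.001,-0.05,0,0,0,-0.0015,-0.001,-0.057,0,0,0,-0.0015,-0.001,-0.061,0,0,0,-0.0015,-0.001,-0.063,0,0,0,-0.0015,-0.001,-0.063,0,0,0,-0.0015,-0.001,-0.063,0,0,0]}}

```text
time_s: 22.57
tool_pos: [0.5016, 0.0509, 0.1611]
ee_rot: [0.707, -0.009, 0.707, 0.009]
wrist_force: [-0.6, 0.5, 0.6]
finger_gap: 0.0545
```

>>> {"name": "jog_arm", "arguments": {"hand": 0, "increments": [0,0,0,0,0,0,0,0,0,0,0,0,0,0,0,0,0,0,0,0,0,0,0,0,0,0,0,0,0,0,0,0,0,0,0,0,0,0,0,0,0,0,0,0,0,0,0,0,0,0,0,0,0,0,0,0,0,0,0,0]}}

```text
time_s: 23.4
tool_pos: [0.5014, 0.0515, 0.161]
ee_rot: [0.707, -0.009, 0.707, 0.009]
wrist_force: [-0.9, 3.5, 1.0]
finger_gap: 0.0168
```

Run:
```python
from h import *
st(); a=shot('wrist','w13')
```

```text
t 23.4 p [0.5014 0.0515 0.161 ] tx [ 0.     0.001 -1.   ] ty [-0.025  1.     0.001] F [-0.91  3.54  0.97] gap 0.0168
```

View pics/w13.png

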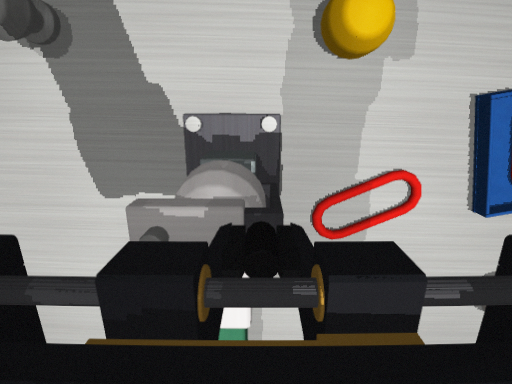

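>>> {"name": "jog_arm", "arguments": {"increments": [0,0.002,0,0,0,0,0,0.004,0,0,0,0,0,0.006,0,0,0,0,0,0.009,0,0,0,0,0,0.012,0,0,0,0,0,0.015,0,0,0,0,-0.0004,0.017,0,0,0,0,-0.0004,0.0185,0,0,0,0,-0.0004,0.0185,0,0,0,0,-0.0004,0.0185,0,0,0,0]}}

```text
time_s: 24.28
tool_pos: [0.5011, 0.0659, 0.1609]
ee_rot: [0.707, -0.009, 0.707, 0.007]
wrist_force: [-0.9, -7.9, 3.1]
finger_gap: 0.0171
```

Run:
```python
from h import *
st(); a=shot('wrist','w14')
```

```text
t 24.2833 p [0.5011 0.0659 0.1609] tx [-0.    -0.004 -1.   ] ty [-0.022  1.    -0.004] F [-0.92 -7.94  3.1 ] gap 0.0171
```

View pics/w14.png

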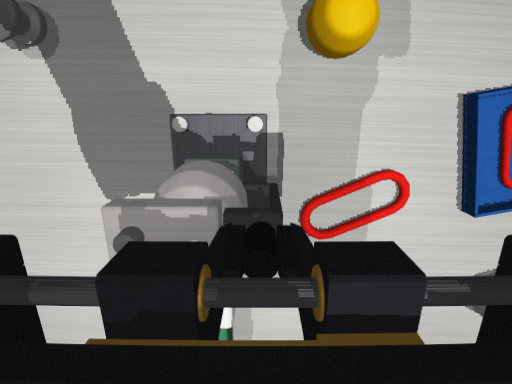

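>>> {"name": "jog_arm", "arguments": {"increments": [0,0.0005,0,0,0,0,0,0.001,0,0,0,0,0,0.0015,0,0,0,0,0,0.002,0,0,0,0,0,0.0025,0,0,0,0,0,0.0025,0,0,0,0,0,0.0025,0,0,0,0,0,0.0025,0,0,0,0,0,0.0025,0,0,0,0,0,0.0025,0,0,0,0]}}

```text
time_s: 25.17
tool_pos: [0.501, 0.0681, 0.1609]
ee_rot: [0.707, -0.009, 0.707, 0.006]
wrist_force: [-0.3, -9.2, 2.2]
finger_gap: 0.0166
```

Run:
```python
from h import *
s=st(); p=s['tool_pos']
# arc about hinge: ball (.5022,.0215,.108), yaw 1.4
y=np.radians(1.4); ex=np.array([np.cos(y),np.sin(y),0]); ey=np.array([-np.sin(y),np.cos(y),0])
H=np.array([.5022,.0215,.108])+.3*ex
for th in np.arange(0.02,0.37,0.02):
    Q=R.from_rotvec(ey*th).as_matrix()@(p-H)+H-p
    print(round(th,2),Q.round(4),(ey*th/(np.pi/2)).round(4), 'mouth rise',(R.from_rotvec(ey*th).apply(np.array([-.3,0,-.014]))[2]+.014).round(4))
```

```text
t 25.1667 p [0.501  0.0681 0.1609] tx [-0.    -0.004 -1.   ] ty [-0.022  1.    -0.004] F [-0.32 -9.24  2.18] gap 0.0166
0.02 [0.0011 0.     0.006 ] [-0.0003  0.0127  0.    ] mouth rise 0.006
0.04 [0.0024 0.0001 0.012 ] [-0.0006  0.0255  0.    ] mouth rise 0.012
0.06 [0.0037 0.0001 0.0179] [-0.0009  0.0382  0.    ] mouth rise 0.018
0.08 [0.0052 0.0001 0.0238] [-0.0012  0.0509  0.    ] mouth rise 0.024
0.1 [0.0068 0.0002 0.0297] [-0.0016  0.0636  0.    ] mouth rise 0.03
0.12 [0.0085 0.0002 0.0355] [-0.0019  0.0764  0.    ] mouth rise 0.036
0.14 [0.0103 0.0003 0.0413] [-0.0022  0.0891  0.    ] mouth rise 0.042
0.16 [0.0123 0.0003 0.0471] [-0.0025  0.1018  0.    ] mouth rise 0.048
0.18 [0.0143 0.0003 0.0529] [-0.0028  0.1146  0.    ] mouth rise 0.0539
0.2 [0.0165 0.0004 0.0586] [-0.0031  0.1273  0.    ] mouth rise 0.0599
0.22 [0.0188 0.0005 0.0642] [-0.0034  0.14    0.    ] mouth rise 0.0658
0.24 [0.0212 0.0005 0.0698] [-0.0037  0.1527  0.    ] mouth rise 0.0717
0.26 [0.0237 0.0006 0.0754] [-0.004   0.1655  0.    ] mouth rise 0.0776
0.28 [0.0263 0.0006 0.0809] [-0.0044  0.1782  0.    ] mouth rise 0.0834
0.3 [0.029  0.0007 0.0863] [-0.0047  0.1909  0.    ] mouth rise 0.0893
0.32 [0.0319 0.0008 0.0917] [-0.005   0.2037  0.    ] mouth rise 0.0951
0.34 [0.0348 0.0009 0.097 ] [-0.0053  0.2164  0.    ] mouth rise 0.1008
0.36 [0.0379 0.0009 0.1023] [-0.0056  0.2291  0.    ] mouth rise 0.1065
```

>>> {"name": "jog_arm", "arguments": {"increments": [0.0005,0,0.003,0,0.0064,0,0.0011,0,0.006,-0.0003,0.0127,0,0.0018,0,0.009,-0.0004,0.019,0,0.0024,0.0001,0.012,-0.0006,0.0255,0,0.003,0.0001,0.015,-0.0007,0.032,0,0.0037,0.0001,0.018,-0.0009,0.0382,0,0.0045,0.0001,0.021,-0.001,0.0445,0,0.0052,0.0001,0.024,-0.0012,0.051,0,0.006,0.0002,0.027,-0.0014,0.057,0,0.0068,0.0002,0.03,-0.0016,0.0636,0]}}

```text
time_s: 26.0
tool_pos: [0.5074, 0.0679, 0.1897]
ee_rot: [0.67, -0.01, 0.742, 0.005]
wrist_force: [2.9, -8.6, -8.7]
finger_gap: 0.0171
```

Run:
```python
from h import *
st(); a=shot('wrist','w15');c=shot('scene','s15'); cv2.imwrite('pics/s15z.png',cv2.resize(c['image'][140:290,200:400],(800,600),interpolation=3))
```

```text
t 26.0 p [0.5074 0.0679 0.1897] tx [-0.102 -0.008 -0.995] ty [-0.022  1.    -0.005] F [ 2.85 -8.56 -8.65] gap 0.0171
```

View pics/w15.png

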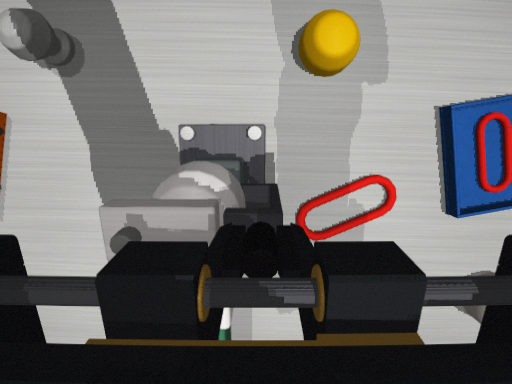

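View pics/s15z.png

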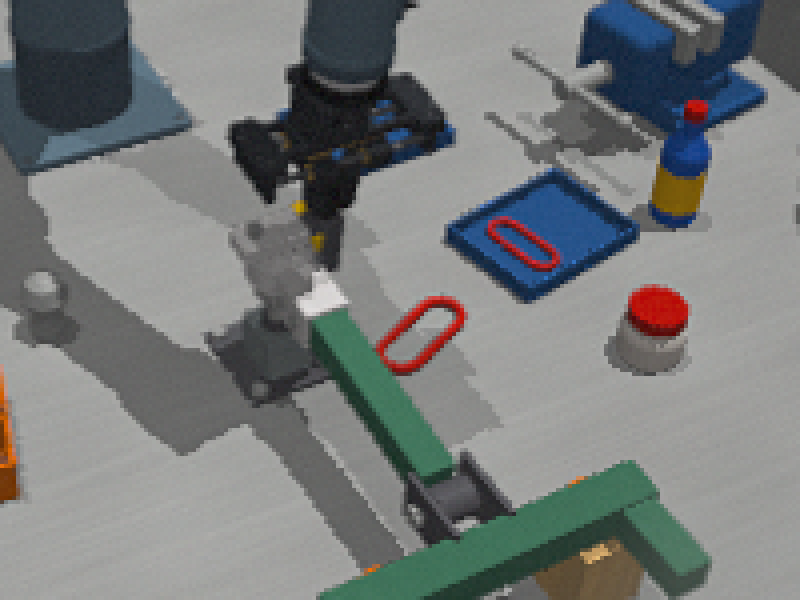

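>>> {"name": "jog_arm", "arguments": {"increments": [0.0008,0,0.003,0,0.0064,0,0.0017,0,0.006,-0.0003,0.0127,0,0.0026,0.0001,0.009,-0.0004,0.019,0,0.0035,0.0001,0.0118,-0.0006,0.0255,0,0.0045,0.0001,0.0147,-0.0007,0.032,0,0.0055,0.0001,0.0176,-0.0009,0.0382,0,0.0065,0.0002,0.0205,-0.001,0.0445,0,0.0075,0.0002,0.0233,-0.0012,0.051,0,0.0086,0.0002,0.0261,-0.0014,0.057,0,0.0097,0.0002,0.0289,-0.0016,0.0636,0]}}

```text
time_s: 26.93
tool_pos: [0.5168, 0.0679, 0.2183]
ee_rot: [0.632, -0.011, 0.775, 0.005]
wrist_force: [0.8, -8.5, -8.8]
finger_gap: 0.0171
```

>>> {"name": "jog_arm", "arguments": {"increments": [0.0011,0,0.003,0,0.0064,0,0.0023,0,0.0058,-0.0003,0.0127,0,0.0035,0.0001,0.0086,-0.0004,0.019,0,0.0047,0.0001,0.0113,-0.0006,0.0255,0,0.0059,0.0001,0.014,-0.0007,0.032,0,0.0072,0.0001,0.0168,-0.0009,0.0382,0,0.0085,0.0002,0.0196,-0.001,0.0445,0,0.0098,0.0002,0.0223,-0.0012,0.051,0,0.0111,0.0002,0.025,-0.0014,0.057,0,0.0125,0.0003,0.0277,-0.0016,0.0636,0]}}

```text
time_s: 27.77
tool_pos: [0.5291, 0.0681, 0.2458]
ee_rot: [0.592, -0.011, 0.806, 0.004]
wrist_force: [-0.3, -8.5, -9.1]
finger_gap: 0.0175
```

>>> {"name": "jog_arm", "arguments": {"increments": [0.0014,0,0.0027,0,0.0064,0,0.0029,0,0.0054,-0.0003,0.0127,0,0.0043,0,0.008,-0.0004,0.019,0,0.0058,0.0001,0.0107,-0.0006,0.0255,0,0.0074,0.0001,0.0133,-0.0007,0.032,0,0.0089,0.0002,0.016,-0.0009,0.0382,0,0.0089,0.0002,0.016,-0.0009,0.0382,0,0.0089,0.0002,0.016,-0.0009,0.0382,0,0.0089,0.0002,0.016,-0.0009,0.0382,0,0.0089,0.0002,0.016,-0.0009,0.0382,0]}}

```text
time_s: 28.6
tool_pos: [0.5378, 0.0684, 0.2617]
ee_rot: [0.568, -0.011, 0.823, 0.003]
wrist_force: [-1.2, -7.4, -7.3]
finger_gap: 0.017
```

Run:
```python
from h import *
st(); a=shot('wrist','w16');c=shot('scene','s16'); cv2.imwrite('pics/s16z.png',cv2.resize(c['image'][140:290,200:400],(800,600),interpolation=3)) 
c=shot('side','d16'); cv2.imwrite('pics/d16z.png',cv2.resize(c['image'][100:280,180:420],(800,600),interpolation=3)) 
st()
```

```text
t 28.6 p [0.5378 0.0684 0.2617] tx [-0.355 -0.014 -0.935] ty [-0.022  1.    -0.007] F [-1.16 -7.4  -7.34] gap 0.017
t 28.75 p [0.5377 0.0684 0.2617] tx [-0.355 -0.014 -0.935] ty [-0.022  1.    -0.007] F [-1.63 -9.43 -6.97] gap 0.0171
```

View pics/w16.png

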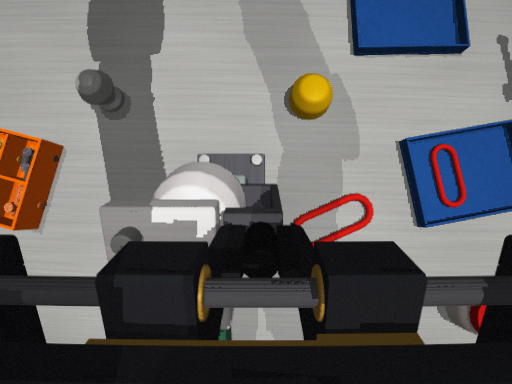

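View pics/s16z.png

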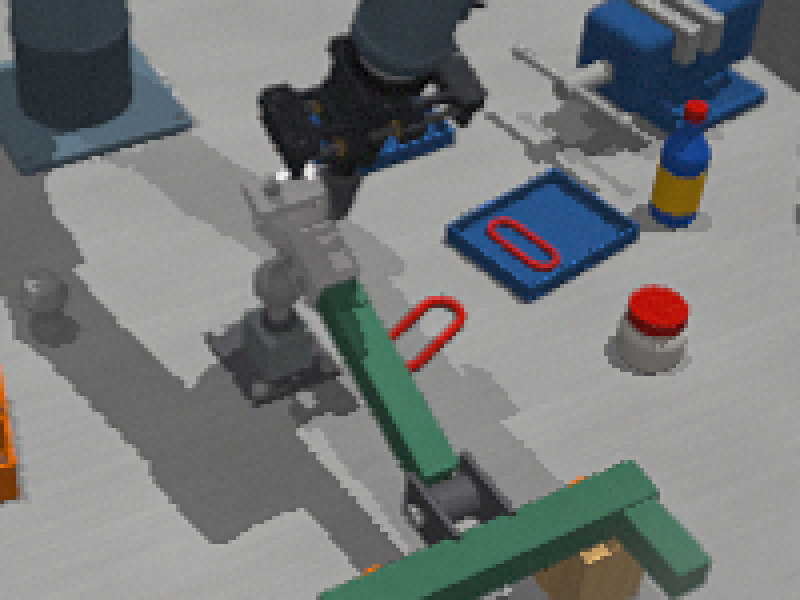

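View pics/d16z.png

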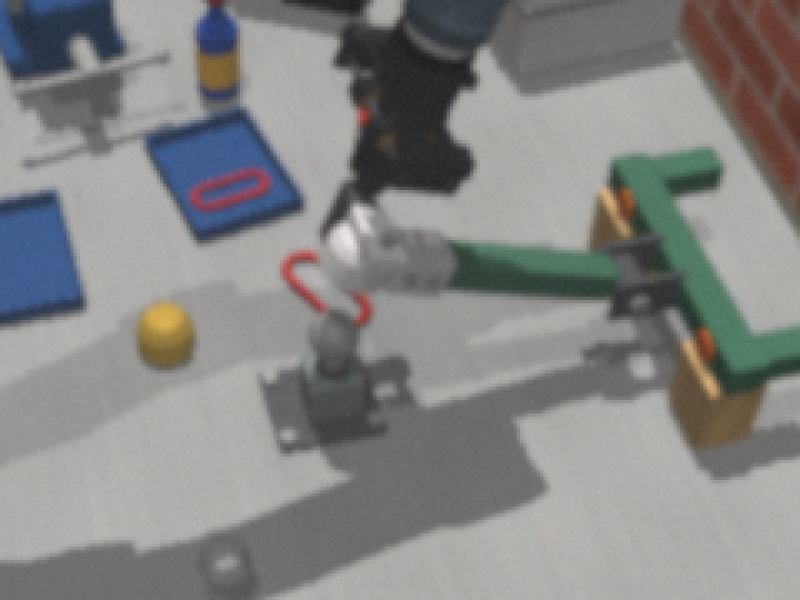

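>>> {"name": "jog_arm", "arguments": {"increments": [0,0,0,0,0,0,0,0,0,0,0,0,0,0,0,0,0,0,0,0,0,0,0,0,0,0,0,0,0,0,0,0,0,0,0,0,0,0,0,0,0,0,0,0,0,0,0,0,0,0,0,0,0,0,0,0,0,0,0,0]}}

```text
time_s: 29.58
tool_pos: [0.5378, 0.0683, 0.2617]
ee_rot: [0.568, -0.011, 0.823, 0.003]
wrist_force: [-2.5, -9.4, -7.3]
finger_gap: 0.017
```

Run:
```python
from h import *
s=st(); a=shot('wrist','w17')
P=dep(a,[(x,y) for x in(115,150,190) for y in (212,225)]); print(P.round(4))
# expected block top plane centre at theta .36
th=.36;H=np.array([.802,.029,.108])
print('pred blk top y=-.02',(R.from_euler('y',th).apply([-.3,-.02,.047])+H).round(4), 'front edge',(R.from_euler('y',th).apply([-.318,-.02,.047])+H).round(4))
```

```text
t 29.5833 p [0.5378 0.0683 0.2617] tx [-0.355 -0.014 -0.935] ty [-0.022  1.    -0.007] F [-2.53 -9.39 -7.29] gap 0.017
[[ 0.5242 -0.0172  0.2603]
 [ 0.5318 -0.0179  0.2582]
 [ 0.5237  0.0036  0.2611]
 [ 0.5313  0.0029  0.2585]
 [ 0.5232  0.0266  0.2611]
 [ 0.5306  0.0264  0.2592]]
pred blk top y=-.02 [0.5378 0.009  0.2577] front edge [0.5209 0.009  0.264 ]
```

Run:
```python
from h import *
print(order.sign_off()); st()
```

```text
the job is handed in; nothing more can be done
None
the job is handed in; nothing more can be done
```

The job is done and handed in at about 30 s of robot time. The arm is holding the drawbar up by the latch knob.

**Keeper link:** I lifted the smaller red link off the knob and peg. My first grip left the fingertips 7 mm below the link, so it would have dropped into the tray. I set it down on the drawbar, took it again at the fingertips, and laid it flat in the tray farthest to the left. It was let go about 1–2 mm above the tray floor, and the wrist camera then showed its top 12 mm above the bench, as it should be when flat.

**Latch and coupler:** I drew the knob out about 16.5 mm, measured by how far the tool moved, against roughly 9 N. With the latch open I raised the drawbar about 0.36 rad around the hinge.

**Last checks:**
- **Lift:** the guide block's top stood at about 0.26 m, within 2–3 mm of the prediction. That puts the mouth of the coupler about 65 mm above the ball's top, and its lower edge about 50 mm above, both worked out rather than measured directly.
- **Grip:** the tool pose was steady to 0.1 mm over the last second, with 17 mm between the fingers on the 18 mm knob.
- **Bystanders:** those visible in the last pictures looked undisturbed. I did not measure them.

**Disagreements:**
- My first height reading of the link, from two views, was wrong (0.144 m) because the arm was still settling. A repeat with the arm still gave 0.160 m, which fits the description.
- Setting the link on the drawbar pressed it with about 15 N, more than I intended but within the limits.

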